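# Take the limescale filter out of the kettle for soaking

### The job

The kettle's limescale filter is due for a soak: press the thumb button on top of the kettle's handle so that the lid springs open, pinch the filter's two spring tabs together and draw it out along its sloping guides, and put it in the blue dish. Then push the kettle's lid down until it snaps shut and stays shut. Do not shift the cans or the ramekin.

Things in the scene. Friction and masses are not known exactly. Their poses are not given: they have to be found in the camera images.
- kettle: Electric kettle on its power base: brushed-steel jug 156 mm across, round mouth rim 137 mm across at 205 mm height, black handle. Fixed. Origin: centre of its underside, z up. Its -x axis points to the spout, +x to the handle (whose back is 150 mm from the origin), y across. The spout faces the robot's side of the worktop, turned up to 26 degrees either way.
- kettle_lid (a joint): Lid angle, rad: under 0.02 = latched shut, 0.96 = sprung fully open. Pushed down it meets the catch at about 0.45, then needs a firmer push (3 to 8 N near the front) until the catch snaps at 0.1 to 0.3; push on to 0, where it is rigid, and it stays shut. Let go before the snap it springs open again. Opening stop: 55 degrees.
- lid_hinge (a point): Middle of the lid's hinge axis, which runs along kettle y, 70 mm to the handle side of the kettle's axis, 211 mm high. The lid is a black cap 137 mm across, 38 mm high, top 32 mm above the hinge, with a tongue over the spout. Open, it leans over the mouth (front edge 355 mm high): a gripper coming straight down on the filter hits it, one leaning 20 to 40 degrees to the spout side clears it.
- lid_front (a point): Point on the centre line of the lid's flat top, 115 mm from the hinge axis, 45 mm to the spout side of the kettle's axis and 244 mm high when shut: the place to push it shut. It moves with the lid. Open, a spring pushes it up with about 1 N.
- lid_button (a joint): Travel in m of the grey thumb button on top of the handle: 0 = up, 0.009 = fully down. It slides straight down; the catch lets the lid go at 4 to 7 mm, which takes 5 to 6 N, and 8 N brings it to its stop. It springs back up when let go. Snapping the lid shut dips it for a moment too.
- button_top (a point): Middle of the top of the thumb button's pad (30 mm along kettle x, 26 mm along y), 122 mm to the handle side of the kettle's axis, 226 mm high when up. The handle around it is 13 mm lower. The shut lid, 243 mm high, ends 53 mm from here.
- filter: The limescale filter, loose, about 36 g: white plastic frame with steel mesh, 32 mm wide, 6 mm thick, 81 mm long with its tabs. Axes: as the kettle's while in place; its length runs along (-0.5, 0, 0.866) of them, so it leans 30 degrees, top to the spout; its width is along y. Origin: on its centre line, at rim height while in place, 53 mm from the lower end, 28 mm from the tabs' tops.
- filter_grip (a point): Place to pinch: mid-way between the filter's two upright spring tabs, 41 mm over their outsides (along y), 12 mm deep, tops 11 mm further up the slope; 40 mm to the spout side of the kettle's axis, 219 mm high in place. Pinched right in (about 6 N; then 30 mm over the outsides) their barbs come free of two ledges, else it is held fast. Then it pulls out up the slope, clear after 70 mm.
- kettle_rim (a point): Centre of the kettle's mouth, 205 mm high. The filter's bracket with the two catch ledges is just inside the mouth behind the spout; the ledges' tops lie 17 mm down the slope from the pinch point, 22 to 35 mm either side of the middle, where fingertips would meet them.
- filter_mid (a point): Middle of the filter, 29 mm down the slope from the pinch point on its centre line; axes as the filter's.
- dish: Rectangular blue enamel baking dish, loose, 0.95 kg, 240 mm (x) by 180 mm (y) outside, 55 mm high, walls and floor 6 mm thick, a grip lug 18 mm long at each x end. Origin: centre of its underside, z up.
- can_a: Sealed drinks can, 65 mm across, 122 mm high, origin at the centre of its underside. Leave it where it stands.
- can_b: A second drinks can of the same size, origin likewise. Leave it where it stands.
- ramekin: Small black ramekin of chopped onion, 84 mm across, 50 mm high, origin at the centre of its underside. Leave it where it stands.

How it is judged:
By the outcome, as a careful person would: the job done as asked, in the order asked, and still so for the second after the job is handed in, with the robot touching nothing.
It also fails if it takes over 72 s, if anything falls off the work surface, if the arm or the gripper's body presses on something with over 40 N, if the wrist force passes 120 N, or if a joint passes its speed limit or range.

### The arm

A 7-joint arm with a two-finger parallel gripper is mounted at the origin on the work surface. World frame = base frame: x ahead of the robot, y to its left, z up, the work surface at z = 0. Lengths are in m, angles in degrees, forces in N, time in s.
With the tool pointing down it reaches from about 0.4 to 0.85 m from the base axis. Payload 10.4 kg.
Tool frame: the origin (TCP) lies midway between the tips of the shut fingers; the grasp point (between the pads) lies 19 mm behind it; z points along the fingers, y is the line along which they close (so a half turn about z gives the same grasp; the last joint's range is limited). The gripper opens to 85 mm and grips with 20 to 120 N. Pads are 22 mm wide; open, the fingers measure 114 mm over their backs; the gripper's body (76 mm by 85 mm) begins 54 mm behind the grasp point. The pads swing forward as they close: fully open they stand 13 mm farther back than shut.
Start: joints at [-77.154, 19.034, -3.707, 83.658, 1.238, 77.344, -5.071], TCP at [0.153, 0.606, 0.231] pointing down, gripper open.
Joint ranges: [-148.97, 148.97], [-28.65, 121.19], [-84.17, 76.75], [9.2, 138.47], [-72.65, 252.65], [3.7, 117.97], [-149.18, 149.18]. Speed limits (degrees/s): [127.2, 127.2, 159.86, 159.86, 180, 180, 180].

### API

Orientations are given as [roll, pitch, yaw] about the fixed x, y, z axes, in that order (R = Rz(yaw) Ry(pitch) Rx(roll)).
In Python, from rig import robot gives the robot as it stands.
- The arm moves only by the shell command python3 -m handwheel 'ROWS' [FORCE]. ROWS is JSON, a list that holds one entry, the list of rows, each a list of 7 numbers: the shift along the tool's x, y, z in m, then the turn, a rotation vector about the tool's x, y, z in rad, then the opening in per cent of the stroke, from 0 (shut) to 100 (fully open). A call has exactly 8 rows; each row is the pose to reach, as a shift and turn from the pose commanded when the call began, along the tool's axes at that moment; what a row does not reach only later rows make up. A row lasts 1/8 s, in which the tool goes at most 62.5 mm and 10.7 degrees, less where a joint would pass 70% of its speed; a pose out of reach is approached as far as the arm can. A call with a gripper value outside its range is refused whole. The fingers move at their own pace and stop on an object; FORCE is the grip in N (left out, the last holds). Time passes only in rows, so rows that repeat a pose let the fingers close, or fill a call up. It gives the time, the measured TCP pose, the force, the opening and the grip force at its end, in the units of the state.
- robot.observe(): the state, without advancing time (a new reading comes with each control period).
- robot.snapshot(name): name is "side" or "top"; returns the picture (480x640x3 uint8, red, green, blue); there is no depth.
- robot.camera_info(name): a dict with "mtx" (3x3 intrinsics, pixels), "rvec" (rotation vector, rad) and "tvec" (3), from world to camera coordinates, as OpenCV has them. Camera axes: x right, y down, z forward; pixel columns grow to the right and rows downward; lengths in m; the calibration is good to about 2 mm. A picture is of the moment at which its call begins. camera_info takes no time and is no camera call.
- robot.close_job(): hands the job in; it is judged then, once.
Trained networks look in the newest picture that a camera, given by its name, has taken for a name from the list of things; names that differ only in an ending like _2 or _b are one class to them, and where a whole thing is asked for, a point or a joint stands for the part that bears it (a point fixed in the world has none). Each returns a list of dicts, best first, with "conf" (0 to 1); they miss things now and then, are a little off and sometimes report something else, mostly with a low value. They report only what shows in the picture. A call takes as long as a camera call.
- robot.outline_of(camera, query): "mask" (480x640 bool, what is visible of it) and "xy" ([column, row] in pixels, amid what is visible of it).
The state is a dict: "time_s": time; "qpos": joint angles; "joint_velocities": joint speeds; "joint_efforts": joint torques, N m; "eef_pos": TCP position; "eef_rot": TCP orientation; "force": force on the tool from outside, world axes, zero at the start; "torque": the same for the moment, N m; "opening": finger opening in m; "finger_force": force on a finger pad.
Only numpy, scipy, OpenCV 4.12 (cv2) and the standard library are available. Lean on these libraries where they do the work, as an engineer would, in place of code of your own. Each camera call takes 0.05 s, during which the arm holds its last target. There are 200 camera calls.

## Working session

There is one attempt and no reset: what is moved stays moved. The work goes in short steps, Python scripts to look and compute and a shell command to move; the robot and the scene stay as the last step left them, time stands still between calls to the robot, and variables do not carry over. Pictures are saved under pics/ and viewed, at most 12 in all, crops included, and the job is handed in when it is done.

```bash
ls; mkdir -p pics
python3 - <<'E'
from rig import robot
import cv2
s=robot.observe();print(s)
for c in("side","top"):
    im=robot.snapshot(c);cv2.imwrite(f"pics/{c}0.png",im[:,:,::-1]);print(c,robot.camera_info(c))
    for q in("kettle","button_top","kettle_lid","dish","can_a","ramekin"):
        for d in robot.outline_of(c,q)[:2]: print(c,q,round(d["conf"],2),d["xy"],d["mask"].sum())
E
```

```text
pics
{'time_s': 0.0, 'qpos': array([-77.15440982,  19.07135983,  -3.70607453,  83.70751856,
         1.23802328,  77.34197911,  -5.07031466]), 'joint_velocities': array([ 0.06325863,  0.04055641,  0.02231217, -0.1115256 ,  0.09373915,
        0.0440029 , -0.04408949]), 'joint_efforts': array([-7.30122756e-04, -6.25438857e+01,  4.87172522e-02, -3.91606843e+01,
        1.61314703e-02,  9.87664273e-03, -4.09017119e-06]), 'eef_pos': array([0.15261243, 0.60569012, 0.23050997]), 'eef_rot': array([-1.79919125e+02,  4.52074492e-03,  1.65860315e+02]), 'force': array([ 0.08877837,  0.37599084, -0.2753911 ]), 'torque': array([ 0.03025956, -0.02791229, -0.04809891]), 'finger_force': 0.0, 'opening': 0.08509164474910624}
side {'mtx': array([[461.61618689,   0.        , 310.5082977 ],
       [  0.        , 461.61618689, 237.81112346],
       [  0.        ,   0.        ,   1.        ]]), 'rvec': array([ 0.76893972, -2.59837619,  1.12746167]), 'tvec': array([0.47850481, 0.32038141, 0.63468439])}
side kettle 0.93 [398.3, 188.7] 12888
side kettle 0.26 [363.6, 126.4] 202
side button_top 0.66 [361.8, 126.2] 189
side kettle_lid 0.87 [412.0, 154.5] 4258
side kettle_lid 0.53 [396.3, 187.2] 12963
side dish 0.64 [259.9, 398.1] 22984
side dish 0.46 [251.5, 211.7] 1762
side can_a 0.71 [227.5, 252.5] 2188
side can_a 0.57 [252.7, 210.1] 1813
side ramekin 0.75 [380.2, 311.4] 2343
top {'mtx': array([[523.06592792,   0.        , 315.20607425],
       [  0.        , 523.06592792, 239.72269012],
       [  0.        ,   0.        ,   1.        ]]), 'rvec': array([ 2.20070828, -2.20109835,  0.07170223]), 'tvec': array([-0.02877086,  0.57644453,  1.13633643])}
top kettle 0.59 [412.0, 266.3] 7385
top button_top 0.81 [439.8, 210.8] 215
top button_top 0.17 [200.4, 266.7] 10600
top kettle_lid 0.92 [412.9, 274.9] 5226
top dish 0.67 [200.0, 265.7] 10649
top can_a 0.91 [277.3, 170.3] 963
top can_a 0.86 [337.3, 156.3] 995
top ramekin 0.82 [310.2, 305.6] 1240
```

View pics/side0.png

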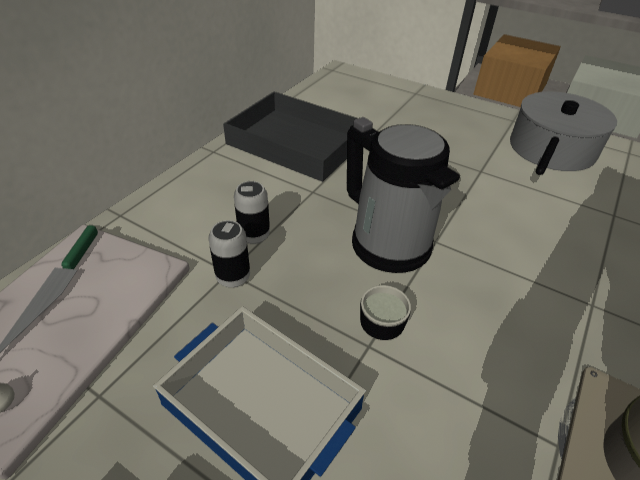

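View pics/top0.png

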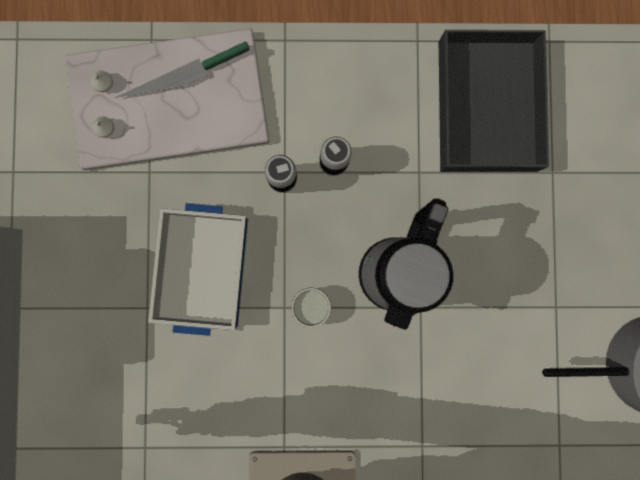

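```bash
cat > h.py <<'E'
import numpy as np,cv2
from rig import robot
from scipy.spatial.transform import Rotation as R
def cam(c):
    i=robot.camera_info(c);return i["mtx"],cv2.Rodrigues(i["rvec"])[0],i["tvec"],i["rvec"]
def onz(c,xy,z):
    K,Rm,t,_=cam(c);d=Rm.T@np.linalg.solve(K,[*xy,1]);o=-Rm.T@t
    return o+d*(z-o[2])/d[2]
def proj(c,P):
    K,Rm,t,rv=cam(c);return cv2.projectPoints(np.float64(P).reshape(-1,1,3),rv,t,K,None)[0].reshape(-1,2)
def tri(ab):
    P=[];x=[]
    for c,xy in ab.items():
        K,Rm,t,_=cam(c);P.append(K@np.c_[Rm,t]);x.append(np.float64(xy).reshape(2,1))
    X=cv2.triangulatePoints(P[0],P[1],x[0],x[1])[:,0];return X[:3]/X[3]
E
python3 - <<'E'
from h import *
B={}
for c in("side","top"):
    im=robot.snapshot(c);g=im.mean(2)
    m=robot.outline_of(c,"kettle_lid")[0]["mask"];k=(m&(g>70)).astype(np.uint8)
    n,l,st,ce=cv2.connectedComponentsWithStats(k);i=1+st[1:,4].argmax()
    ct=max(cv2.findContours((l==i).astype(np.uint8),0,1)[0],key=len)
    h=cv2.convexHull(ct);e=cv2.fitEllipse(h)
    P=np.array([onz(c,p[0],.243) for p in h])[:,:2];(ctr,r)=cv2.minEnclosingCircle(P.astype(np.float32))
    print(c,"lid ell",e,onz(c,e[0],.243),"mec",ctr,r)
    b=robot.outline_of(c,"button_top")[0];B[c]=b["xy"];print("btn",onz(c,b["xy"],.226))
    d=robot.outline_of(c,"dish")[0]["mask"].astype(np.uint8)
    dc=cv2.convexHull(max(cv2.findContours(d,0,1)[0],key=len));print("dish",onz(c,cv2.minAreaRect(dc)[0],.055))
    for x in robot.outline_of(c,"can_a")[:2]:print("can",onz(c,x["xy"],.1))
    print("ram",onz(c,robot.outline_of(c,"ramekin")[0]["xy"],.05))
    cv2.imwrite(f"pics/k{c}.png",cv2.resize(im[100:340,320:480],None,fx=2.5,fy=2.5,interpolation=cv2.INTER_CUBIC)[:,:,::-1])
print("tri",tri(B))
a=cv2.hconcat([cv2.imread("pics/kside.png"),cv2.imread("pics/ktop.png")]);cv2.imwrite("pics/k.png",a)
E
```

```text
side lid ell ((410.5719299316406, 141.00306701660156), (34.15995407104492, 67.44319915771484), 97.3668212890625) [ 0.50195161 -0.20611117  0.243     ] mec (0.5048714280128479, -0.2089187055826187) 0.058148883283138275
btn [ 0.61527921 -0.24262739  0.226     ]
dish [0.50281353 0.23963559 0.055     ]
can [0.68905945 0.07431026 0.1       ]
can [ 0.72022285 -0.04028011  0.1       ]
ram [ 0.42932179 -0.00555778  0.05      ]
top lid ell ((417.0424499511719, 275.2726135253906), (62.7125358581543, 63.986324310302734), 141.8577880859375) [ 0.50170447 -0.2056063   0.243     ] mec (0.5019842386245728, -0.20565126836299896) 0.056399084627628326
btn [ 0.61360973 -0.24398458  0.226     ]
dish [0.51207113 0.21941607 0.055     ]
can [0.7169113  0.04889856 0.1       ]
can [ 0.74889799 -0.07090545  0.1       ]
ram [ 0.4317346  -0.02028972  0.05      ]
tri [ 0.61447971 -0.24368587  0.22564442]
```

View pics/k.png

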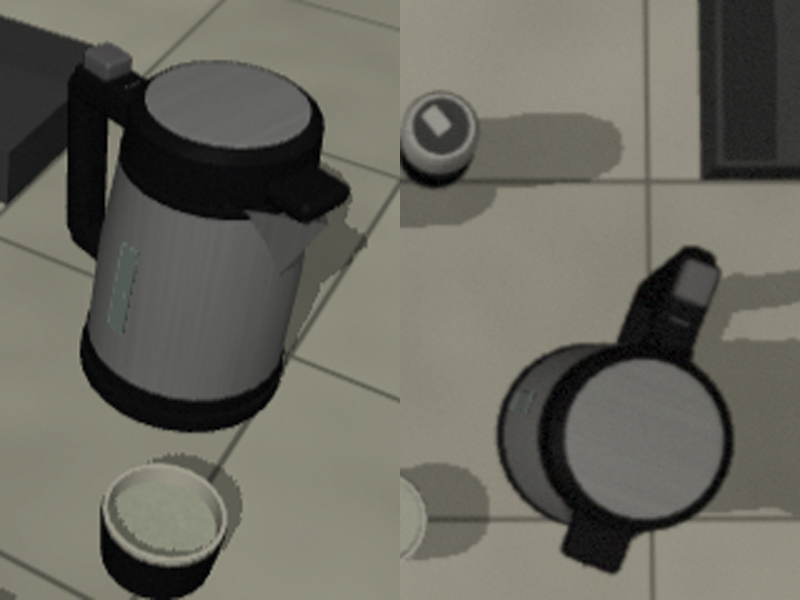

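Side/top crops agree: the kettle centre is ≈(0.502,-0.206) (disc centre at top px 417,275). The button is ≈(0.616,-0.244), top px 440,211, and yaw is ≈-18.4°. The tongue at top px ≈399,327 is consistent with this.

```bash
cat >> h.py <<'E'
KC=np.array([.502,-.206,0]);KY=np.radians(-18.4)
def K2W(p): return KC+R.from_euler('z',KY).apply(p)
def W2K(p): return R.from_euler('z',-KY).apply(np.array(p)-KC)
# tool rotation: fingers close along kettle y, leaning 'lean' deg to the spout side
def rot(lean): return R.from_euler('z',KY)*R.from_euler('y',-np.radians(lean))*R.from_euler('xyz',[180,0,180],degrees=True)
def go(p,r):
    s=robot.observe();c=R.from_euler('xyz',s["eef_rot"],degrees=True)
    print("from",s["eef_pos"].round(4),s["eef_rot"].round(2),"shift",c.inv().apply(np.array(p)-s["eef_pos"]).round(4),"rv",(c.inv()*r).as_rotvec().round(4),"t",s["time_s"])
E
python3 - <<'E'
from h import *
print(W2K(onz("top",(398.8,326.8),.24)),W2K(onz("top",(439.8,210.8),.226)), rot(0).as_matrix().round(2), rot(30).as_matrix()[:,2].round(2))
b=K2W([.122,0,.33]);print(b);go(b,rot(0))
E
```

```text
[-0.09654712  0.00258522  0.24      ] [ 0.12428587 -0.00677394  0.226     ] [[-0.95  0.32  0.  ]
 [ 0.32  0.95  0.  ]
 [ 0.    0.   -1.  ]] [ 0.47 -0.16 -0.87]
[ 0.61776287 -0.24450918  0.33      ]
from [0.1527 0.6061 0.2313] [180.    -0.   165.86] shift [-0.6588 -0.7112 -0.0987] rv [ 0.0001 -0.      0.0743] t 1.3
```

Run:
```python
from h import *
im=robot.snapshot("top");g=im.mean(2)
s=g[190:250,420:460];m=((s>75)&(s<125)).astype(np.uint8)
# button grey blob, joined only through the dark handle
k=np.zeros_like(g,np.uint8);k[:]=0
d=robot.outline_of("top","button_top")
for x in d[:1]:
    P=np.argwhere(x["mask"])[:,::-1].astype(np.float32);print(x["xy"],cv2.minAreaRect(P),P.min(0),P.max(0))
for c,p in(("top",(438.8,212.4)),("side",(363.2,122.8))): print(c,W2K(onz(c,p,.226)))
print(W2K(tri({"top":(438.8,212.4),"side":(363.2,122.8)})))
print(W2K(onz("side",((348+292)/2/2.5+320,(183+218)/2/2.5+100),.236)),g[200:226,428:452].astype(int))
```

```text
[438.6, 211.5] ((438.2500305175781, 212.75001525878906), (16.127614974975586, 17.708751678466797), 18.434947967529297) [430. 204.] [447. 222.]
top [ 0.12094182 -0.00593424  0.226     ]
side [ 0.11454897 -0.00063515  0.226     ]
[ 0.1215871  -0.00733251  0.22061613]
[-0.10622132  0.03001836  0.236     ] [[130 130 120  86  43  17  11  12  18  10  11  11  18  41  67  86 108 131
  133 133 133 133 133 134]
 [127 114  79  41  23  14  17   9   8  18  10  14   2  17  18  40  69 106
  128 134 134 134 134 134]
 [101  69  32  15   9  10   6   6  10  14  11   6  19  12  11  13  32  73
  109 131 133 132 133 133]
 [ 59  21  10   4   9  20  23  33  37  36  14  12   9   2  13  12  10  43
   93 128 132 133 134 132]
 [ 19   2  13  16   8  25  47  63  67  62  54  41  26  15   8  15   5  38
   91 130 131 133 132 132]
 [  3  15  10  15  24  41  58  73  77  79  75  66  59  50  33  23   8  27
   83 128 133 132 133 132]
 [  2   8  19  14  30  54  69  79  82  83  81  79  77  72  61  50  45  35
   56 101 127 133 132 134]
 [  5   4  15  19  41  59  76  84  84  82  83  84  81  79  76  75  67  58
   54  72 109 1
[... 1130 characters left out ...]
22  32  38  47  55  65  73  76  78  81  82  82  81  76  62  62  90
   95  94  94  97  96  94]
 [ 18  23  18  26  23  31  46  51  59  65  75  76  79  80  74  56  66  93
   93  94  94  95  98  94]
 [ 26  24  20  20  24  23  30  33  38  49  58  61  69  70  60  57  78  96
   94  95  94  95  95  96]
 [ 17  22  17  14  20  19  18  16  23  25  34  42  43  47  43  62  89  93
   96  97  92  97  94  96]
 [ 12  19  16  27  24  17  20   5  14   9  19  27  25  26  35  67  88  94
   94  96  94  96  96  97]
 [ 14  13  18  20  20  20  18  12  13  20  19  20  13  16  41  76  95  96
   98  96  98  93  97  95]
 [ 26  20  21  16  24  19  18  23  22  14  18  18  23  28  57  89  95  95
   95  95  94  95  96  96]]
```

Run:
```python
from h import *
o=[]
for c,(x0,y0) in(("side",(345,105)),("top",(385,195))):
    im=robot.snapshot(c)[y0:y0+140,x0:x0+95,::-1]
    f=cv2.resize(im,None,fx=4.2,fy=4.2,interpolation=cv2.INTER_CUBIC)
    for yaw,col in((-18.4,(0,0,255)),(-21.5,(0,255,0))):
        r=R.from_euler('z',yaw,degrees=True)
        def dr(P):
            p=(proj(c,KC+r.apply(np.float64(P)))-[x0,y0]+.5)*4.2
            cv2.polylines(f,[p.astype(np.int32).reshape(-1,1,2)],True,col,1)
        dr([[.122+a,b,.226] for a,b in((.015,.013),(-.015,.013),(-.015,-.013),(.015,-.013))])
        t=np.linspace(0,6.28,60)
        dr(np.c_[.0685*np.cos(t),.0685*np.sin(t),0*t+.235])
        dr([[-.15,0,.235],[.16,0,.235]])
    o.append(f)
cv2.imwrite("pics/ov.png",cv2.hconcat(o))
```

```text
(no output)
```

View pics/ov.png

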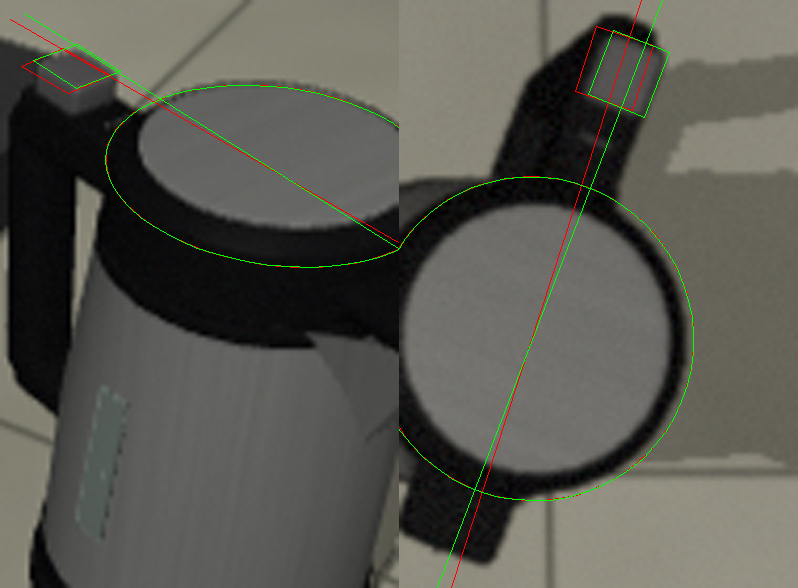

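Overlay: the green outline (yaw -21.5°) matches the button and tongue in both views better than the red one. I'll use -21°.

```bash
sed -i 's/radians(-18.4)/radians(-21)/' h.py
python3 - <<'E'
from h import *
b=K2W([.122,0,.33]);print(b);go(b,rot(0))
E
```

```text
[ 0.61589681 -0.24972089  0.33      ]
from [0.1527 0.6061 0.2313] [180.     0.   165.86] shift [-0.6582 -0.7167 -0.0987] rv [1.000e-04 0.000e+00 1.198e-01] t 1.5
```

```bash
python3 -m handwheel '[[[0,0,-0.05,0,0,0,50],[-0.033,-0.036,-0.0987,0,0,0.01,0],[-0.073,-0.08,-0.0987,0,0,0.02,0],[-0.113,-0.123,-0.0987,0,0,0.03,0],[-0.153,-0.167,-0.0987,0,0,0.04,0],[-0.193,-0.21,-0.0987,0,0,0.06,0],[-0.233,-0.254,-0.0987,0,0,0.08,0],[-0.273,-0.297,-0.0987,0,0,0.12,0]]]' 40
python3 -c "
from h import *
go(K2W([.122,0,.33]),rot(0))"
```

```text
time_s: 2.5
eef_pos: [0.3455, 0.2495, 0.3303]
eef_rot: [179.9, 0.0, 158.9]
force: [0.9, 0.7, 0.7]
opening: -0.0001
finger_force: 0.0
from [0.3455 0.2495 0.3303] [179.94   0.   158.92] shift [-4.318e-01 -3.685e-01 -1.000e-04] rv [ 0.001   0.0001 -0.0014] t 2.5
```

```bash
python3 -m handwheel '[[[-0.044,-0.038,0,0,0,0,0],[-0.088,-0.075,0,0,0,0,0],[-0.132,-0.113,0,0,0,0,0],[-0.176,-0.15,0,0,0,0,0],[-0.22,-0.188,0,0,0,0,0],[-0.264,-0.226,0,0,0,0,0],[-0.308,-0.263,0,0,0,0,0],[-0.352,-0.301,0,0,0,0,0]]]'
python3 -c "
from h import *
go(K2W([.122,0,.23]),rot(0))"
```

```text
time_s: 3.5
eef_pos: [0.5665, -0.157, 0.3304]
eef_rot: [180.0, 0.1, 159.1]
force: [0.5, 1.2, 0.6]
opening: -0.0001
finger_force: 0.0
from [ 0.5665 -0.157   0.3304] [1.7996e+02 7.0000e-02 1.5908e+02] shift [-0.0792 -0.069   0.1005] rv [0.0007 0.0011 0.0013] t 3.5
```

```bash
python3 -m handwheel '[[[-0.03,-0.026,0,0,0,0,0],[-0.055,-0.05,0,0,0,0,0],[-0.079,-0.069,0,0,0,0,0],[-0.079,-0.069,0.03,0,0,0,0],[-0.079,-0.069,0.06,0,0,0,0],[-0.079,-0.069,0.08,0,0,0,0],[-0.079,-0.069,0.09,0,0,0,0],[-0.079,-0.069,0.096,0,0,0,0]]]'
python3 - <<'E'
from h import *
go(K2W([.122,0,.217]),rot(0))
E
```

```text
time_s: 4.5
eef_pos: [0.6146, -0.2485, 0.234]
eef_rot: [180.0, 0.0, 159.0]
force: [-0.3, 0.1, 0.5]
opening: -0.0
finger_force: 0.0
from [ 0.6146 -0.2485  0.234 ] [1.7999e+02 1.0000e-02 1.5900e+02] shift [-0.0016 -0.0006  0.017 ] rv [ 0.0001  0.0002 -0.0001] t 4.5
```

```bash
python3 -m handwheel '[[[-0.001,0,0.005,0,0,0,0],[-0.001,0,0.009,0,0,0,0],[-0.001,0,0.011,0,0,0,0],[-0.001,0,0.013,0,0,0,0],[-0.001,0,0.014,0,0,0,0],[-0.001,0,0.015,0,0,0,0],[-0.001,0,0.016,0,0,0,0],[-0.001,0,0.016,0,0,0,0]]]'
python3 - <<'E'
from h import *
for c in("side","top"):
    im=robot.snapshot(c);cv2.imwrite(f"pics/{c}1.png",im[:,:,::-1])
E
```

```text
time_s: 5.5
eef_pos: [0.6158, -0.2491, 0.2191]
eef_rot: [180.0, 0.1, 159.0]
force: [-2.0, 0.9, 7.6]
opening: -0.0
finger_force: 3.4
```

View pics/side1.png

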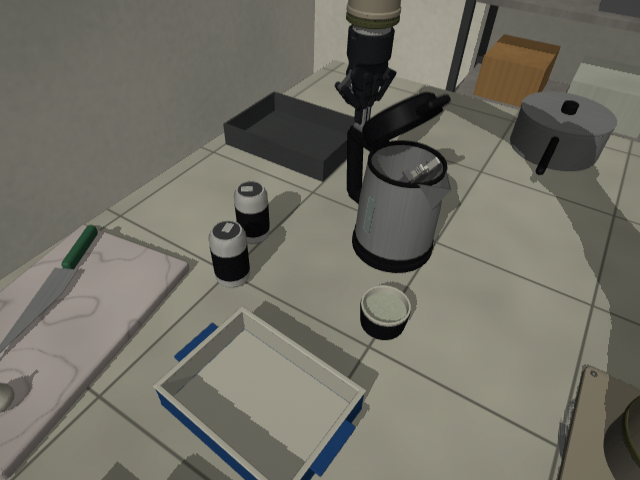

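The lid is open: cap at side px ≈(408,117), filter visible in the mouth at ≈(427,168). Next I'll lift clear and swing to the spout side.

```bash
cat >> h.py <<'E'
U=np.array([-.5,0,.866])
def tcp(d): return K2W(np.array([-.040,0,.219])+d*U)   # TCP, d up the slope from the pinch point
E
python3 - <<'E'
from h import *
go(K2W([.122,0,.42]),rot(0))
go(tcp(.187),rot(30)); print(tcp(.187))
for c in("side","top"):
    for x in robot.outline_of(c,"filter")[:2]: print(c,x["conf"],x["xy"],x["mask"].sum(),proj(c,[tcp(0),tcp(-.02)]).round(1).tolist())
E
```

```text
from [ 0.6158 -0.2491  0.2192] [1.7997e+02 9.0000e-02 1.5899e+02] shift [-0.0007 -0.0004 -0.2008] rv [ 0.0005  0.0015 -0.0002] t 5.6
from [ 0.6158 -0.2491  0.2192] [1.7997e+02 9.0000e-02 1.5899e+02] shift [ 0.2549 -0.0005 -0.1621] rv [ 4.000e-04 -5.221e-01 -3.000e-04] t 5.6
[ 0.37736701 -0.15815788  0.380942  ]
side 0.74 [421.4, 166.8] 209 [[425.2, 163.8], [419.0, 169.5]]
top 0.68 [387.8, 254.3] 3605 [[406.8, 295.6], [406.9, 290.0]]
```

```bash
python3 -m handwheel '[[[0,0,-0.05,0,0,0,0],[0,0,-0.11,0,0,0,0],[0,0,-0.16,0,0,0,0],[0.01,0,-0.20,0,0,0,0],[0.06,0,-0.205,0,0,0,0],[0.115,0,-0.20,0,-0.1,0,0],[0.165,0,-0.19,0,-0.25,0,0],[0.21,0,-0.175,0,-0.4,0,0]]]'
python3 -c "
from h import *
go(tcp(.187),rot(30));go(tcp(.06),rot(30))"
```

```text
time_s: 6.7
eef_pos: [0.4636, -0.1959, 0.4123]
eef_rot: [-179.7, 11.1, 157.7]
force: [-0.3, -1.3, -1.0]
opening: 0.0001
finger_force: 0.0
from [ 0.4636 -0.1959  0.4123] [-179.75   11.1   157.75] shift [0.0984 0.0024 0.0127] rv [-0.0121 -0.33   -0.0198] t 6.7
from [ 0.4636 -0.1959  0.4123] [-179.75   11.1   157.75] shift [0.0573 0.0043 0.1328] rv [-0.0121 -0.33   -0.0198] t 6.7
```

```bash
python3 -m handwheel '[[[0.04,0.001,0.005,0,-0.1,0,0],[0.07,0.002,0.01,0,-0.2,-0.01,0],[0.098,0.002,0.013,0,-0.3,-0.02,30],[0.098,0.002,0.013,-0.01,-0.33,-0.02,70],[0.098,0.002,0.013,-0.012,-0.33,-0.02,70],[0.098,0.002,0.013,-0.012,-0.33,-0.02,70],[0.098,0.002,0.013,-0.012,-0.33,-0.02,70],[0.098,0.002,0.013,-0.012,-0.33,-0.02,70]]]'
python3 -c "
from h import *
go(tcp(.187),rot(30));go(tcp(.06),rot(30))
cv2.imwrite('pics/side2.png',robot.snapshot('side')[:,:,::-1])
for n in 'side','top':
  for x in robot.outline_of(n,'filter')[:2]: print(n,x['conf'],x['xy'],x['mask'].sum())"
```

```text
time_s: 7.7
eef_pos: [0.3971, -0.1765, 0.371]
eef_rot: [179.6, 27.6, 157.6]
force: [-0.6, -0.4, 0.5]
opening: 0.0597
finger_force: 0.0
from [ 0.3971 -0.1765  0.371 ] [179.61  27.59 157.57] shift [ 0.0177  0.0096 -0.0204] rv [-0.0052 -0.042  -0.0219] t 7.7
from [ 0.3971 -0.1765  0.371 ] [179.61  27.59 157.57] shift [0.0124 0.0103 0.1065] rv [-0.0052 -0.042  -0.0219] t 7.7
side 0.52 [424.2, 167.2] 230
top 0.68 [387.8, 254.3] 3605
```

View pics/side2.png

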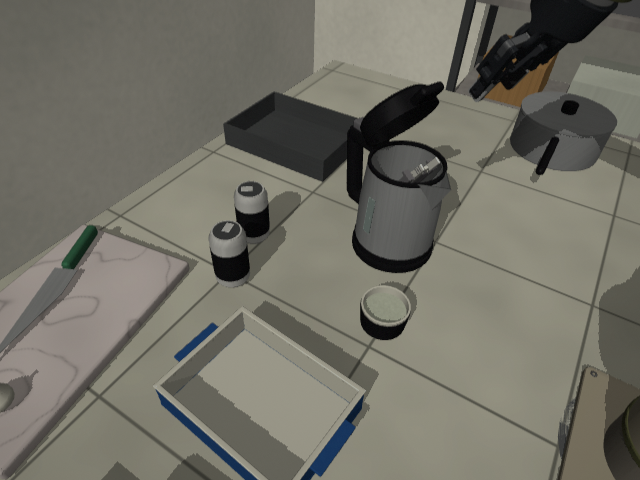

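The lid is still up, the gripper is at side px ≈(480,90), and the filter is free in view at (424,167). Continue toward tcp(0.06).

```bash
python3 -m handwheel '[[[0.012,0.005,0.02,0,-0.02,-0.01,70],[0.012,0.01,0.05,-0.005,-0.04,-0.022,70],[0.012,0.01,0.08,-0.005,-0.042,-0.022,70],[0.012,0.01,0.106,-0.005,-0.042,-0.022,70],[0.012,0.01,0.106,-0.005,-0.042,-0.022,70],[0.012,0.01,0.106,-0.005,-0.042,-0.022,70],[0.012,0.01,0.106,-0.005,-0.042,-0.022,70],[0.012,0.01,0.106,-0.005,-0.042,-0.022,70]]]'
python3 -c "
from h import *
go(tcp(.06),rot(30));go(tcp(-.013),rot(30))
print(robot.observe()['qpos'].round(1))"
```

```text
time_s: 8.85
eef_pos: [0.4418, -0.1689, 0.272]
eef_rot: [179.7, 30.0, 160.4]
force: [-0.7, 0.1, 0.1]
opening: 0.0597
finger_force: 0.0
from [ 0.4418 -0.1689  0.272 ] [179.66  29.96 160.44] shift [ 0.0012 -0.013   0.0004] rv [ 0.0185 -0.0007  0.0218] t 8.85
from [ 0.4418 -0.1689  0.272 ] [179.66  29.96 160.44] shift [ 0.0012 -0.0144  0.0734] rv [ 0.0185 -0.0007  0.0218] t 8.85
[ 28.6 -23.2 -11.4 125.   -4.7  47.9  89.6]
```

```bash
python3 -m handwheel '[[[0.001,-0.006,0,0.01,0,0.01,70],[0.001,-0.013,0,0.018,0,0.022,70],[0.001,-0.013,0.01,0.018,0,0.022,70],[0.001,-0.013,0.02,0.018,0,0.022,70],[0.001,-0.014,0.03,0.018,0,0.022,70],[0.001,-0.014,0.03,0.018,0,0.022,70],[0.001,-0.014,0.03,0.018,0,0.022,70],[0.001,-0.014,0.03,0.018,0,0.022,70]]]'
python3 - <<'E'
from h import *
go(tcp(-.013),rot(30))
o=[]
for c,(x0,y0) in(("side",(370,90)),("top",(360,220))):
    im=robot.snapshot(c)[y0:y0+120,x0:x0+80,::-1]
    f=cv2.resize(im,None,fx=5,fy=5,interpolation=cv2.INTER_CUBIC)
    q=proj(c,[tcp(0)+K2W([0,.0205,0])-KC,tcp(0)-K2W([0,.0205,0])+KC,tcp(0),tcp(.011),tcp(-.081+.039)])
    for a in q: cv2.circle(f,tuple(int(v) for v in (a-[x0,y0]+.5)*5),3,(0,0,255),-1)
    o.append(f)
cv2.imwrite("pics/g.png",cv2.hconcat(o))
E
```

```text
time_s: 9.85
eef_pos: [0.4504, -0.1868, 0.2449]
eef_rot: [180.0, 29.9, 159.0]
force: [-0.4, 0.3, -0.6]
opening: 0.06
finger_force: 0.0
from [ 0.4504 -0.1868  0.2449] [179.97  29.91 158.98] shift [-0.0002  0.0005  0.043 ] rv [ 0.0003 -0.0015 -0.0003] t 9.85
```

View pics/g.png

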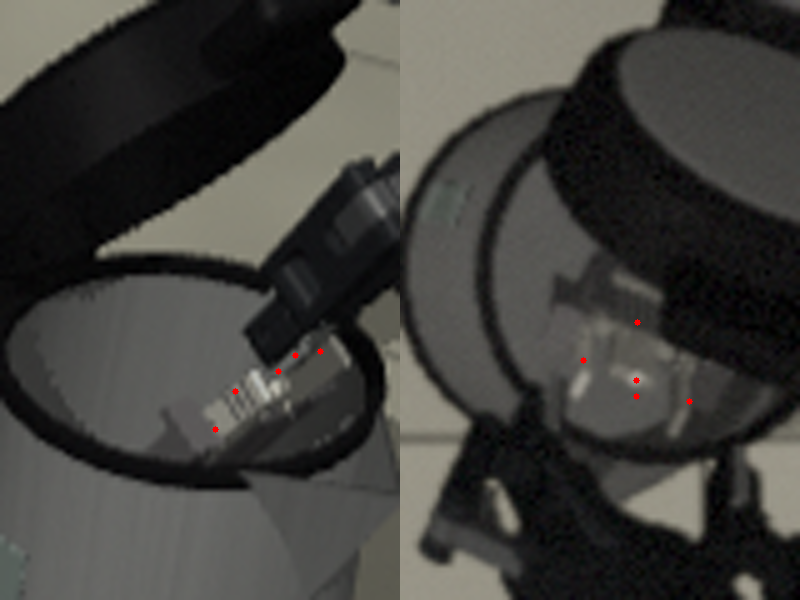

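The side crop shows a fingertip just above the tabs (~(265,355)). In the top crop the tabs, ≈(580,380) and (682,395), straddle the predicted points to within ~1.5 mm. Go down with a slight +y correction.

```bash
python3 -m handwheel '[[[0,0.0015,0.01,0,0,0,70],[0,0.0015,0.02,0,0,0,70],[0,0.0015,0.028,0,0,0,70],[0,0.0015,0.034,0,0,0,70],[0,0.0015,0.038,0,0,0,70],[0,0.0015,0.042,0,0,0,70],[0,0.0015,0.042,0,0,0,70],[0,0.0015,0.042,0,0,0,70]]]'
python3 -c "
from h import *
go(tcp(-.013),rot(30))"
```

```text
time_s: 10.95
eef_pos: [0.4704, -0.1929, 0.2083]
eef_rot: [180.0, 29.9, 159.0]
force: [-0.5, -0.3, -0.1]
opening: 0.0595
finger_force: 0.0
from [ 0.4704 -0.1929  0.2083] [179.97  29.9  158.97] shift [-0.0003 -0.0009  0.0008] rv [ 0.0003 -0.0018 -0.0004] t 10.95
```

Close gently to pinch.

```bash
python3 -m handwheel '[[[0,0,0,0,0,0,50],[0,0,0,0,0,0,40],[0,0,0,0,0,0,30],[0,0,0,0,0,0,20],[0,0,0,0,0,0,20],[0,0,0,0,0,0,20],[0,0,0,0,0,0,20],[0,0,0,0,0,0,20]]]' 25
```

```text
time_s: 11.95
eef_pos: [0.4704, -0.1934, 0.209]
eef_rot: [180.0, 30.0, 158.9]
force: [-7.3, -0.2, 7.6]
opening: 0.0285
finger_force: 24.8
```

```bash
python3 -m handwheel '[[[0,0,-0.002,0,0,0,20],[0,0,-0.004,0,0,0,20],[0,0,-0.006,0,0,0,20],[0,0,-0.008,0,0,0,20],[0,0,-0.01,0,0,0,20],[0,0,-0.012,0,0,0,20],[0,0,-0.015,0,0,0,20],[0,0,-0.015,0,0,0,20]]]' 25
```

```text
time_s: 12.95
eef_pos: [0.4633, -0.1901, 0.2213]
eef_rot: [180.0, 29.9, 159.0]
force: [-0.7, 0.0, -1.1]
opening: 0.0284
finger_force: 24.9
```

```bash
python3 -m handwheel '[[[0,0,-0.008,0,0,0,20],[0,0,-0.018,0,0,0,20],[0,0,-0.028,0,0,0,20],[0,0,-0.038,0,0,0,20],[0,0,-0.048,0,0,0,20],[0,0,-0.058,0,0,0,20],[0,0,-0.068,0,0,0,20],[0,0,-0.078,0,0,0,20]]]' 30
python3 - <<'E'
from h import *
cv2.imwrite("pics/s3.png",robot.snapshot("side")[40:280,300:620,::-1])
s=robot.observe();print(s["force"],s["opening"],W2K(s["eef_pos"]))
for c,z in(("top",.055),("side",.055)):
    d=robot.outline_of(c,"dish")
    for x in d[:2]:
        P=np.argwhere(x["mask"])[:,::-1].astype(np.float32);print(c,x["conf"],[onz(c,p,z)[:2].round(3).tolist() for p in cv2.boxPoints(cv2.minAreaRect(P))],onz(c,x["xy"],.03))
for p in((163,211),(245,216),(235,328),(151,322)):print(onz("top",p,.055).round(3))
E
```

```text
time_s: 13.95
eef_pos: [0.4268, -0.1761, 0.2893]
eef_rot: [180.0, 29.9, 159.0]
force: [-0.2, -0.0, -1.0]
opening: 0.0278
finger_force: 33.0
[ 0.71322793 -0.21955349  1.43242826] 0.02785998665093891 [-0.08086112  0.00092581  0.29061485]
side 0.73 [[0.635, 0.333], [0.68, 0.112], [0.368, 0.144], [0.382, 0.327]] [0.50911964 0.22479518 0.03      ]
[0.635 0.295 0.055]
[0.625 0.121 0.055]
[0.388 0.14  0.055]
[0.401 0.317 0.055]
```

View pics/s3.png

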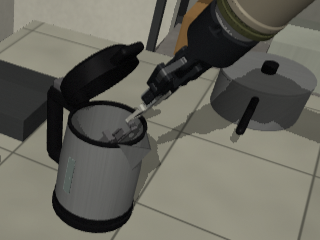

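Side crop: the filter is held in the fingers (~(135,110)), lower end leaving the mouth. Dish centre ≈(0.512,0.218), with corners that fit 240×180.

```bash
python3 -m handwheel '[[[0,0,-0.015,0,0,0,20],[0,0,-0.03,0,0,0,20],[0,0.02,-0.04,0,0.0,0,20],[0,0.06,-0.045,0,0.1,0,20],[0,0.10,-0.045,0,0.2,0,20],[0,0.14,-0.045,0,0.3,0,20],[0,0.18,-0.045,0,0.42,0,20],[0,0.22,-0.045,0,0.52,0,20]]]'
python3 -c "
from h import *
go([.512,.218,.25],rot(0))"
```

```text
time_s: 15.1
eef_pos: [0.4856, 0.038, 0.3292]
eef_rot: [180.0, -0.0, 158.9]
force: [-0.2, 0.6, -0.3]
opening: 0.0279
finger_force: 33.0
from [0.4856 0.038  0.3292] [ 1.7997e+02 -3.0000e-02  1.5895e+02] shift [0.0399 0.1774 0.0793] rv [ 0.0006 -0.0005 -0.0009] t 15.1
```

```bash
python3 -m handwheel '[[[0.01,0.045,0.02,0,0,0,20],[0.02,0.09,0.04,0,0,0,20],[0.03,0.135,0.06,0,0,0,20],[0.04,0.177,0.08,0,0,0,20],[0.04,0.177,0.12,0,0,0,20],[0.04,0.177,0.16,0,0,0,20],[0.04,0.177,0.20,0,0,0,20],[0.04,0.177,0.23,0,0,0,20]]]'
python3 -c "
from h import *
go([.512,.218,.074],rot(0))
cv2.imwrite('pics/s4.png',robot.snapshot('side')[200:480,120:420,::-1])"
```

```text
time_s: 16.1
eef_pos: [0.5115, 0.2161, 0.097]
eef_rot: [-180.0, 0.1, 159.0]
force: [0.3, -0.3, -0.5]
opening: 0.0281
finger_force: 33.0
from [0.5115 0.2161 0.097 ] [-1.7998e+02  8.0000e-02  1.5896e+02] shift [0.0002 0.0019 0.023 ] rv [-0.0004  0.0014 -0.0008] t 16.1
```

View pics/s4.png

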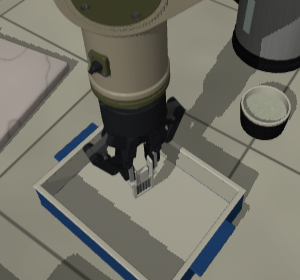

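The filter hangs over the middle of the dish (crop ≈(143,180)). Lower and release.

```bash
python3 -m handwheel '[[[0,0,0.01,0,0,0,20],[0,0,0.018,0,0,0,20],[0,0,0.022,0,0,0,20],[0,0,0.024,0,0,0,20],[0,0,0.024,0,0,0,40],[0,0,0.024,0,0,0,70],[0,0,0.024,0,0,0,70],[0,0,0.024,0,0,0,70]]]'
python3 -m handwheel '[[[0,0,-0.01,0,0,0,70],[0,0,-0.025,0,0,0,70],[0,0,-0.05,0,0,0,70],[0,0,-0.08,0,0,0,70],[0,0,-0.12,0,0,0,70],[0,0,-0.16,0,0,0,50],[0,0,-0.20,0,0,0,20],[0,0,-0.24,0,0,0,0]]]'
python3 - <<'E'
from h import *
go(K2W([-.045,0,.42]),rot(0))
for c in("top","side"):
    for x in robot.outline_of(c,"filter")[:2]: print(c,x["conf"],x["xy"],x["mask"].sum(),onz(c,x["xy"],.01))
cv2.imwrite("pics/t5.png",cv2.hconcat([robot.snapshot("top")[180:380,130:470],robot.snapshot("side")[280:480,130:470]])[:,:,::-1])
E
```

```text
time_s: 17.15
eef_pos: [0.5116, 0.2167, 0.074]
eef_rot: [180.0, 0.1, 159.0]
force: [0.0, 0.1, -1.1]
opening: 0.0595
finger_force: 0.0
time_s: 18.15
eef_pos: [0.5109, 0.2168, 0.3166]
eef_rot: [179.9, 0.2, 159.0]
force: [0.4, 0.6, 0.5]
opening: 0.0069
finger_force: 0.0
from [0.5109 0.2168 0.3166] [1.7993e+02 1.5000e-01 1.5901e+02] shift [-0.0985 -0.3978 -0.1037] rv [0.0013 0.0027 0.0001] t 18.15
top 0.65 [411.4, 291.0] 364 [ 0.46349369 -0.24107429  0.01      ]
side 0.83 [263.2, 377.2] 569 [0.53583157 0.18674211 0.01      ]
```

View pics/t5.png

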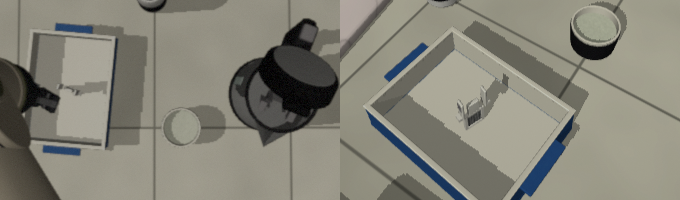

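The filter is in the dish: it shows at ≈(470,112) in the side half of the picture, with cans and ramekin where they were. Now the lid, tracing its arc with shut, vertical fingers.

```bash
python3 -m handwheel '[[[-0.015,-0.03,-0.05,0,0,0,0],[-0.03,-0.07,-0.09,0,0,0,0],[-0.05,-0.11,-0.11,0,0,0,0],[-0.07,-0.16,-0.11,0,0,0,0],[-0.10,-0.21,-0.11,0,0,0,0],[-0.13,-0.26,-0.11,0,0,0,0],[-0.16,-0.31,-0.11,0,0,0,0],[-0.19,-0.36,-0.11,0,0,0,0]]]' 30
python3 - <<'E'
from h import *
go(K2W([.07,0,.42]),rot(0));go(K2W([.06,0,.36]),rot(0))
for th in (.96,.85,.7,.55,.45,.35,.25,.15,.07,0):
    c,s=np.cos(th),np.sin(th);print(th,round(.081-.122*c+.032*s,4),round(.211+.122*s+.032*c,4))
E
```

```text
time_s: 19.35
eef_pos: [0.559, -0.1893, 0.4231]
eef_rot: [180.0, 0.0, 159.0]
force: [0.7, 0.5, 0.2]
opening: -0.0001
finger_force: 0.0
from [ 0.559  -0.1893  0.4231] [179.99   0.   159.  ] shift [-0.0228 -0.0361  0.0031] rv [0.0002 0.0001 0.0001] t 19.35
from [ 0.559  -0.1893  0.4231] [179.99   0.   159.  ] shift [-0.0128 -0.0361  0.0631] rv [0.0002 0.0001 0.0001] t 19.35
0.96 0.0372 0.3293
0.85 0.0245 0.3238
0.7 0.0083 0.3141
0.55 -0.0063 0.302
0.45 -0.0149 0.2929
0.35 -0.0226 0.2829
0.25 -0.0293 0.2722
0.15 -0.0348 0.2609
0.07 -0.0385 0.2515
0 -0.041 0.243
```

```bash
python3 -m handwheel '[[[-0.015,-0.018,0,0,0,0,0],[-0.023,-0.036,0.003,0,0,0,0],[-0.018,-0.036,0.03,0,0,0,0],[-0.013,-0.036,0.063,0,0,0,0],[-0.013,-0.036,0.063,0,0,0,0],[-0.005,-0.036,0.075,0,0,0,0],[0.005,-0.036,0.087,0,0,0,0],[0.01,-0.036,0.094,0,0,0,0]]]'
python3 - <<'E'
from h import *
s=robot.observe();print(W2K(s["eef_pos"]),s["force"].round(1));go(K2W([.0083,0,.3141]),rot(0))
E
```

```text
time_s: 20.35
eef_pos: [0.5372, -0.2172, 0.3309]
eef_rot: [180.0, 0.2, 159.0]
force: [0.0, -0.3, 0.1]
opening: -0.0
finger_force: 0.0
[0.03690059 0.00217749 0.33092732] [ 0.  -0.3  0.1]
from [ 0.5372 -0.2172  0.3309] [1.7998e+02 1.5000e-01 1.5902e+02] shift [ 0.0286 -0.0022  0.0168] rv [0.0004 0.0026 0.0004] t 20.35
```

```bash
python3 -m handwheel '[[[0.006,-0.002,0.002,0,0,0,0],[0.012,-0.002,0.007,0,0,0,0],[0.020,-0.002,0.011,0,0,0,0],[0.028,-0.002,0.016,0,0,0,0],[0.036,-0.002,0.022,0,0,0,0],[0.043,-0.002,0.028,0,0,0,0],[0.048,-0.002,0.033,0,0,0,0],[0.052,-0.002,0.037,0,0,0,0]]]'
python3 - <<'E'
from h import *
s=robot.observe();print(W2K(s["eef_pos"]),s["force"].round(1));go(K2W([-.0149,0,.2929]),rot(0));go(K2W([-.041,0,.243]),rot(0))
robot.snapshot("side")
E
```

```text
time_s: 21.35
eef_pos: [0.4877, -0.2006, 0.2925]
eef_rot: [180.0, 0.1, 159.0]
force: [1.2, 1.1, 0.0]
opening: -0.0002
finger_force: 0.3
[-1.53018487e-02 -1.40448050e-04  2.92507153e-01] [1.2 1.1 0. ]
from [ 0.4877 -0.2006  0.2925] [1.7997e+02 8.0000e-02 1.5898e+02] shift [-0.0004  0.0001 -0.0004] rv [ 0.0005  0.0014 -0.0003] t 21.35
from [ 0.4877 -0.2006  0.2925] [1.7997e+02 8.0000e-02 1.5898e+02] shift [0.0258 0.0001 0.0495] rv [ 0.0005  0.0014 -0.0003] t 21.35
```

Now push through the catch.

```bash
python3 -m handwheel '[[[0.004,0,0.005,0,0,0,0],[0.008,0,0.010,0,0,0,0],[0.011,0,0.015,0,0,0,0],[0.014,0,0.020,0,0,0,0],[0.017,0,0.026,0,0,0,0],[0.020,0,0.032,0,0,0,0],[0.022,0,0.038,0,0,0,0],[0.024,0,0.043,0,0,0,0]]]'
python3 -m handwheel '[[[0.001,0,0.002,0,0,0,0],[0.001,0,0.004,0,0,0,0],[0.001,0,0.006,0,0,0,0],[0.001,0,0.007,0,0,0,0],[0.001,0,0.007,0,0,0,0],[0.001,0,0.007,0,0,0,0],[0.001,0,0.007,0,0,0,0],[0.001,0,0.007,0,0,0,0]]]'
python3 -c "
from h import *
s=robot.observe();print(W2K(s['eef_pos']),s['force'].round(1))"
```

```text
time_s: 22.4
eef_pos: [0.4654, -0.1922, 0.2492]
eef_rot: [180.0, 0.1, 159.0]
force: [0.9, 0.4, 0.3]
opening: -0.0002
finger_force: 0.0
time_s: 23.4
eef_pos: [0.4647, -0.1918, 0.2431]
eef_rot: [180.0, 0.1, 159.0]
force: [-2.4, 2.1, 5.1]
opening: -0.0001
finger_force: 2.7
[-3.98625335e-02 -1.14991751e-04  2.43086788e-01] [-2.4  2.1  5.1]
```

```bash
python3 -m handwheel '[[[0,0,0.001,0,0,0,0],[0,0,0.002,0,0,0,0],[0,0,0.003,0,0,0,0],[0,0,0.003,0,0,0,0],[0,0,0.003,0,0,0,0],[0,0,0.003,0,0,0,0],[0,0,0.003,0,0,0,0],[0,0,0.003,0,0,0,0]]]'
python3 -m handwheel '[[[0,0,-0.005,0,0,0,0],[0,0,-0.02,0,0,0,0],[0,0,-0.05,0,0,0,0],[0,0,-0.10,0,0,0,0],[0,0,-0.15,0,0,0,0],[0,0.04,-0.16,0,0,0,0],[0,0.09,-0.16,0,0,0,0],[0,0.14,-0.16,0,0,0,0]]]'
python3 - <<'E'
from h import *
t=robot.snapshot("top");s=robot.snapshot("side")
for c in("top","side"):
    for q in("filter","can_a","ramekin"):
        for x in robot.outline_of(c,q)[:2]: print(c,q,x["conf"],x["xy"],x["mask"].sum())
cv2.imwrite("pics/f.png",cv2.hconcat([t[140:400,130:490],s[80:340,200:560]])[:,:,::-1])
E
```

```text
time_s: 24.4
eef_pos: [0.4648, -0.1918, 0.2427]
eef_rot: [-180.0, 0.2, 159.0]
force: [-12.0, 4.5, 27.5]
opening: -0.0001
finger_force: 13.4
time_s: 25.4
eef_pos: [0.5151, -0.0598, 0.4006]
eef_rot: [180.0, 0.1, 158.9]
force: [0.3, -0.5, 0.0]
opening: 0.0001
finger_force: 0.0
top filter 0.54 [201.9, 269.7] 106
top can_a 0.93 [278.5, 170.9] 982
top can_a 0.76 [338.1, 153.6] 1027
top ramekin 0.54 [297.0, 309.3] 278
side filter 0.91 [261.4, 389.5] 743
side can_a 0.77 [227.8, 252.7] 2233
side can_a 0.55 [250.5, 210.2] 1768
side ramekin 0.9 [381.8, 313.2] 2250
```

View pics/f.png

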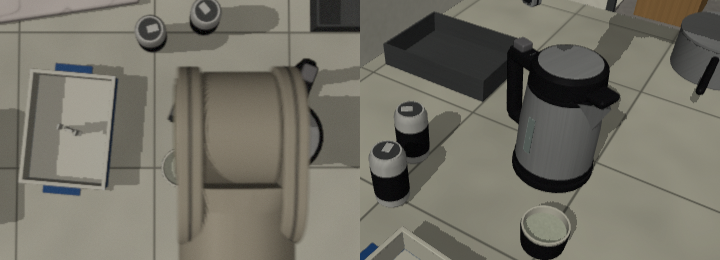

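The lid is shut flush (side half ≈(570,62)). The filter is in the dish (top half ≈(70,130)), cans and ramekin are unmoved, and the arm is clear.

```bash
python3 -c "
from rig import robot
print(robot.close_job())"
```

```text
the job is handed in; nothing more can be done
None
```

The job is handed in at about 26 s: I opened the lid with the button, put the filter in the blue dish and pushed the lid shut. The last pictures show the lid flush, the filter in the dish, and the cans and ramekin where they stood; no verdict came back.

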